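# Slide open the snack box and serve the rusk

### The arm

A 6-joint arm with a two-finger parallel gripper is mounted at the origin on the work surface. World frame = base frame: x ahead of the robot, y to its left, z up, the work surface at z = 0. Lengths are in m, angles in degrees, forces in N, time in s.
With the tool pointing down it reaches from about 0.25 to 0.725 m from the base axis. Payload 9.7 kg.
Tool frame: the origin (TCP) lies midway between the tips of the shut fingers; the grasp point (between the pads) lies 19 mm behind it; x points along the fingers, y is the direction in which the jaws open and shut, and the axes are right-handed (so a half turn about x gives the same grasp; the last joint's range is limited). The gripper opens to 85 mm and grips with 20 to 120 N. Pads are 22 mm wide; open, the fingers measure 114 mm over their backs; the gripper's body (76 mm by 85 mm) begins 54 mm behind the grasp point. The pads swing forward as they close: fully open they stand 13 mm farther back than shut.
Start: joints at [-72.823, 4.979, 10.078, 95.1, 0, 90], TCP at [0.162, -0.525, 0.231] pointing down, gripper open.
Joint ranges: [-179.16, 179.16], [-48.56, 103.87], [-65.8, 70.77], [-126.05, 130.52], [-82.76, 87.17], [-180, 180]. Speed limits (degrees/s): [127.2, 127.2, 147.25, 180, 180, 180].

### API

Orientations are given as [roll, pitch, yaw] about the fixed x, y, z axes, in that order (R = Rz(yaw) Ry(pitch) Rx(roll)).
In Python, from workcell import bot, cams gives the robot as it stands.
- The arm moves only by the tool apply_moves, never from a script. Its argument "commands" is a list of rows, each a list of 5 numbers: the shift along the tool's x, y, z in m, then the turn about the tool's x in rad, then the opening, from -1 (shut) to 1 (fully open). In form: [[tx, ty, tz, roll, hand], ...]. A call has 1 to 12 rows; each row is the pose to reach, as a shift and turn from the pose measured when the call began, along the tool's axes at that moment; what a row does not reach only later rows make up. A row lasts 1/10 s, in which the tool goes at most 50 mm and 8.59 degrees, less where a joint would pass 70% of its speed; a pose out of reach is approached as far as the arm can. A call with a gripper value outside its range is refused whole. The fingers move at their own pace and stop on an object; "newtons" is the grip in N (left out, the last holds). Time passes only in rows, so rows that repeat a pose let the fingers close. It gives the time, the measured TCP pose, the force and the opening at its end, in the units of the state.
- bot.get_obs(): the state, without advancing time (a new reading comes with each control period).
- cams.camera(name): name is "side" or "top"; returns a dict with "frame" (384x512x3 uint8, blue, green, red), "depth" (384x512 float32, m along the optical axis (not along the pixel's ray), 0 where there is no reading), "camera_matrix" (3x3 intrinsics, pixels), "R" (3x3) and "t" (3): a world point X has camera coordinates R X + t. Camera axes: x right, y down, z forward; pixel columns grow to the right and rows downward; lengths in m; the calibration is good to about 2 mm. A picture is of the moment at which its call begins.
- bot.job_done(): hands the job in, once; it reports no verdict.
Trained networks look in the newest picture that a camera, given by its name, has taken for a name from the list of things; names that differ only in an ending like _2 or _b are one class to them, and where a whole thing is asked for, a point or a joint stands for the part that bears it (a point fixed in the world has none). Each returns a list of dicts, best first, with "confidence" (0 to 1); they miss things now and then, are a little off and sometimes report something else, mostly with a low value. They report only what shows in the picture. A call takes as long as a camera call. They do not tell look-alikes from the thing itself.
- cams.spot_in(name, camera): "rect" ([left, top, right, bottom] in pixels, round what is visible of it).
The state is a dict: "time": time; "q": joint angles; "qd": joint speeds; "joint_efforts": joint torques, N m; "ee_pos": TCP position; "tcp_rot": TCP orientation; "wrist_force": force on the tool from outside, world axes, zero at the start; "torque": the same for the moment, N m; "opening": finger opening in m.
Only numpy, scipy, OpenCV 4.12 (cv2) and the standard library are available. Lean on these libraries where they do the work, as an engineer would, in place of code of your own. Each camera call takes 0.05 s, during which the arm holds its last target. There are 200 camera calls.

### The job

Slide the snack box's lid open towards you as far as it goes, pressing on top just firmly enough to draw it because the lid is thin, and without dragging the box along the tray; then take out the rusk and lay it flat in the middle of the round plate, without letting it drop. Leave the lid open and the other things on the tray where they are.

Things in the scene. Friction and masses are not known exactly. Their poses are not given: they have to be found in the camera images.
- lid_grip (a point): middle of the ridged thumb grip on the snack box's flat white sliding lid (157 x 96 x 4 mm), level with the lid's top, 38 mm above the tray. Side lips stand 2.5 mm higher and leave a strip 93 mm wide bare. No edge can be gripped: press on top and drag. Ridges 27 x 36 mm, 0.8 mm proud. Moves with the lid; shut, it is 45 mm along x from the box's middle. The lid opens along its minus x; z up
- lid (a joint): how far the sliding lid is open, m: 0 shut, 0.105 at its stop. Its seal drags with about 4 N all the way: a light press slips over the lid, some 10 to 12 N of press draws it; the lid is thin and is spoilt by more than 16 N on it. It stays where it is left; pulling on at the stop drags the box
- snack_box: loose dark grey box 166 x 106 x 40 mm, 0.3 kg, rubber feet. Origin: centre of its underside; x along its length to the closed end; the lid slides out over the low end at minus x, which faces the robot within 20 degrees. Walls 3.5 mm, inside 99 mm wide (93 between the lips), inner floor 6 mm above the tray. A divider 32 mm high at x = -31 mm bounds the rusk's compartment, x = -29 to +79 mm
- rusk_mid (a point): centre of the rusk, a hard brown biscuit finger 70 x 22 x 18 mm (x, y, z), 18 g, lying on the floor of the snack box, wholly uncovered once the lid is open to its stop; x along its length, within 15 degrees of the box's x
- rusk: the same rusk; origin at the centre of its underside
- plate: round teal suction plate, stuck to the tray: 200 mm across the rim, 30 mm high, flat floor 150 mm across, 6 mm above the tray. Origin at the centre of its underside
- tray: the high chair's tray 440 x 640 mm with a 12 mm high rim, its floor level with the benchtop (z = 0). Origin at the middle of its floor. It does not move
- food_jar: glass baby food jar 58 mm across, 69 mm high with its cap, standing; leave alone
- snack_cup: snack cup with a flap lid, 74 mm across, 76 mm high, standing; leave alone
- sippy_cup: drinking cup with a spout, 70 mm across, 89 mm high, standing; leave alone
- fork: plastic fork 130 mm long, 8 mm thick, lying near the front rim; leave alone
- spoon: plastic spoon 115 mm long, 8 mm thick, lying near the front rim; leave alone
- teether: wooden teething ring 40 mm across, 10 mm thick, lying near the front rim; leave alone
There are look-alikes about, which are no part of the job. There is more than one size of the snack_box; the job needs the larger.

How it is judged:
By the outcome, as a careful person would: the job done as asked, in the order asked, and still so for the second after the job is handed in, with the robot touching nothing.
It also fails if it takes over 67 s, if anything falls off the work surface, if the arm or the gripper's body presses on something with over 40 N, if the wrist force passes 120 N, or if a joint passes its speed limit or range.

## Working session

There is one attempt and no reset: what is moved stays moved. The work goes in short steps, Python scripts to look and compute and a tool call to move; the robot and the scene stay as the last step left them, time stands still between calls to the robot, and variables do not carry over. Pictures are saved under pics/ and viewed, about 8 in all and at most 12, crops included, and the job is handed in when it is done.

Besides the shell and the picture viewer there is one more tool, called after "Call:" as name([rows], argument=value, ...), one row to a line, values as JSON. apply_moves: Moves the arm, as the interface text tells. Its arguments: {"type":"object","properties":{"commands":{"type":"array"},"newtons":{"type":"number"}},"required":["commands"]}

```bash
mkdir -p pics; ls; cat > h.py <<'E'
import numpy as np, cv2
from workcell import bot, cams
def pts(c):
    d=c["depth"]; K=c["camera_matrix"]; v,u=np.mgrid[:d.shape[0],:d.shape[1]]
    P=np.stack([(u-K[0,2])/K[0,0]*d,(v-K[1,2])/K[1,1]*d,d],-1)
    X=(P-c["t"])@c["R"]; X[d<=0]=np.nan
    return X
def pix(c,X):
    p=c["camera_matrix"]@(c["R"]@np.array(X,float)+c["t"]); return p[:2]/p[2]
E
python3 - <<'E'
from h import *
o=bot.get_obs(); print({k:np.round(v,3).tolist() for k,v in o.items()})
for n in("top","side"):
    c=cams.camera(n); X=pts(c); np.savez(f"{n}0.npz",**c)
    for t in ["snack_box","lid_grip","plate","tray","food_jar","snack_cup","sippy_cup","fork","spoon","teether"]:
        for r in cams.spot_in(t,n)[:3]:
            a=np.array(r["rect"]); u,v=int((a[0]+a[2])/2),int((a[1]+a[3])/2)
            print(n,t,round(r["confidence"],2),np.round(a).astype(int).tolist(),np.round(X[min(v,383),min(u,511)],3))
    cv2.imwrite(f"pics/{n}0.png",c["frame"])
a=np.vstack([cv2.imread("pics/top0.png"),cv2.imread("pics/side0.png")]); cv2.imwrite("pics/both0.png",cv2.resize(a,(400,600)) if 0 else cv2.resize(a[:384],(800,600)))
E
```

```text
pics
{'time': 0.0, 'q': [-72.823, 5.011, 10.034, 95.099, -0.0, 89.998], 'qd': [0.046, 0.038, 0.081, -0.105, 0.032, -0.023], 'joint_efforts': [-0.002, -52.039, 46.481, 0.016, -0.0, -0.0], 'ee_pos': [0.162, -0.525, 0.231], 'tcp_rot': [-89.817, 89.923, 107.362], 'wrist_force': [0.278, -0.375, -0.443], 'torque': [0.018, 0.028, -0.013], 'opening': 0.086}
top snack_box 0.95 [354, 264, 399, 309] [ 0.229 -0.339  0.026]
top lid_grip 0.84 [282, 127, 319, 189] [ 0.593 -0.129  0.037]
top lid_grip 0.65 [355, 267, 399, 308] [ 0.226 -0.341  0.025]
top plate 0.73 [150, 147, 223, 210] [0.538 0.2   0.009]
top tray 0.61 [136, 0, 358, 241] [0.698 0.023 0.048]
top food_jar 0.73 [238, 100, 256, 123] [0.719 0.022 0.07 ]
top snack_cup 0.58 [162, 91, 188, 120] [0.736 0.219 0.076]
top sippy_cup 0.67 [292, 86, 314, 115] [ 0.747 -0.137  0.073]
top fork 0.74 [217, 223, 262, 227] [0.401 0.046 0.008]
top spoon 0.55 [304, 219, 347, 228] [ 0.405 -0.201  0.008]
top spoon 0.17 [279, 128, 326, 188] [ 0.593 -0.135  0.038]
top teether 0.52 [177, 217, 189, 233] [ 0.405  0.213 -0.003]
side snack_box 0.72 [190, 145, 247, 189] [ 0.597 -0.112  0.037]
side snack_box 0.63 [326, 108, 368, 139] [ 0.225 -0.323  0.027]
side lid_grip 0.86 [189, 149, 250, 175] [ 0.595 -0.125  0.04 ]
side lid_grip 0.74 [327, 109, 366, 130] [ 0.225 -0.345  0.024]
side lid_grip 0.2 [0, 105, 310, 384] [0.726 0.121 0.   ]
side tray 0.94 [1, 107, 312, 384] [0.723 0.124 0.001]
side tray 0.43 [281, 142, 291, 167] [ 0.411 -0.197  0.009]
side food_jar 0.95 [146, 186, 173, 218] [0.72  0.043 0.064]
side food_jar 0.59 [0, 103, 311, 384] [ 0.727  0.117 -0.001]
side snack_cup 0.91 [114, 246, 150, 295] [0.734 0.236 0.073]
side sippy_cup 0.69 [149, 144, 177, 177] [ 0.74  -0.102  0.065]
side sippy_cup 0.54 [284, 203, 293, 245] [0.408 0.057 0.009]
side fork 0.48 [287, 204, 294, 244] [0.403 0.056 0.008]
side teether 0.62 [283, 273, 299, 289] [0.403 0.206 0.001]
```

View pics/both0.png

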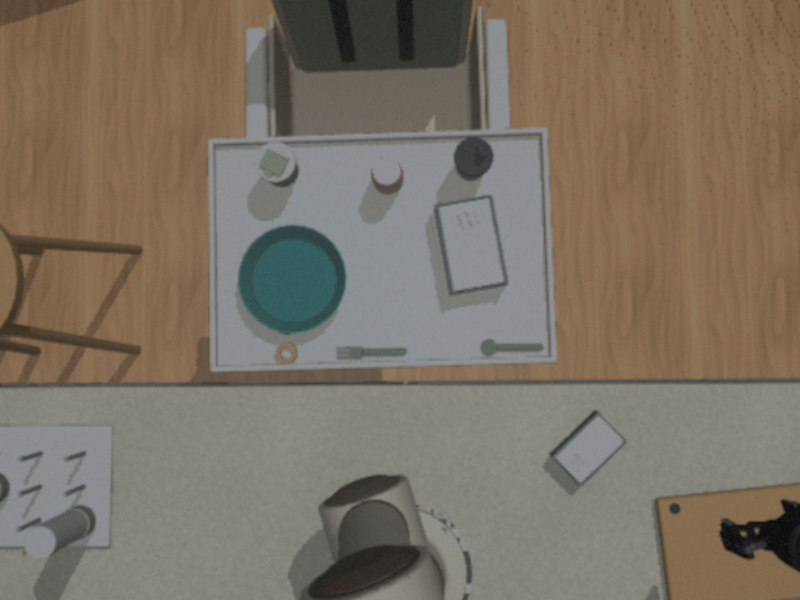

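Candidates for the snack box: the large one on the tray at about (470,243) in the view, and a small one on the bench at (588,447). I choose the larger one on the tray. Now I'll measure it and check with a close crop.

```bash
python3 - <<'E'
from h import *
for n in("top","side"):
    c=dict(np.load(f"{n}0.npz")); X=pts(c)
    for nm,(cx,cy) in {"big":(.595,-.13),"small":(.226,-.341)}.items():
        m=(np.hypot(X[...,0]-cx,X[...,1]-cy)<.12)&(X[...,2]>.016)&(X[...,2]<.055)
        k,l,s,_=cv2.connectedComponentsWithStats(m.astype(np.uint8)); i=1+np.argmax(s[1:,4]); P=X[l==i]
        print(n,nm,len(P),cv2.minAreaRect(P[:,:2].astype(np.float32)*1000),np.percentile(P[:,2],[5,50,95]).round(4))
    X2=X
    m=np.hypot(X[...,0]-.538,X[...,1]-.2)<.16
    hsv=cv2.cvtColor(c["frame"],cv2.COLOR_BGR2HSV); t=m&(hsv[...,1]>100)&(hsv[...,0]>75)&(hsv[...,0]<105)&(X[...,2]>.02)
    Pp=X[t]; print("plate",len(Pp),cv2.minEnclosingCircle(Pp[:,:2].astype(np.float32)))
a=dict(np.load("top0.npz"))["frame"][110:210,255:355]; b=dict(np.load("side0.npz"))["frame"][110:210,170:270]
cv2.imwrite("pics/crop1.png",np.hstack([cv2.resize(x,(400,400),interpolation=2) for x in(a,b)]))
E
```

```text
top big 2204 ((595.2166748046875, -131.9068145751953), (166.83331298828125, 106.78082275390625), 9.61445140838623) [0.0333 0.0381 0.0427]
top small 1155 ((225.13497924804688, -339.5375061035156), (76.59552764892578, 116.2826919555664), 43.30064392089844) [0.0222 0.0268 0.0307]
plate 115 ((0.5357351303100586, 0.19535256922245026), 0.09758231043815613)
side big 1999 ((598.091796875, -131.98965454101562), (165.2918701171875, 112.71306610107422), 9.11230754852295) [0.0218 0.0378 0.0408]
side small 683 ((229.35626220703125, -339.52935791015625), (78.60073852539062, 122.34439086914062), 44.42852783203125) [0.0186 0.0258 0.029 ]
plate 1068 ((0.5389951467514038, 0.1960286647081375), 0.09871776401996613)
```

View pics/crop1.png

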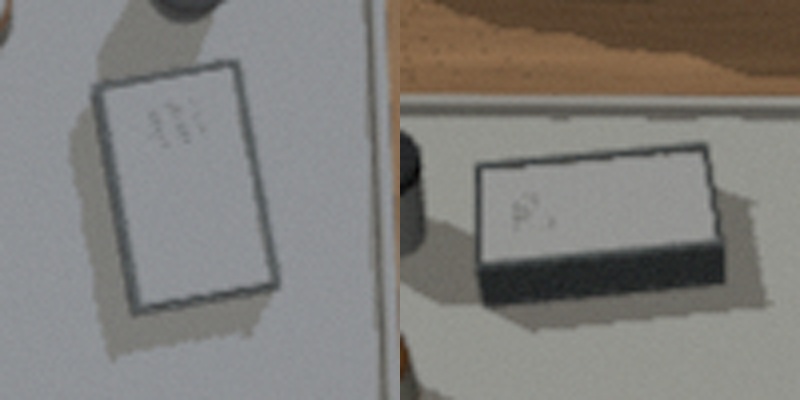

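```bash
cat >> h.py <<'E'
from scipy.spatial.transform import Rotation as Ro
def go(target,yaw=None):
    """shift in tool axes (m) and roll (rad) to bring TCP to target, jaw axis square to box x at yaw(deg)"""
    o=bot.get_obs(); R=Ro.from_euler('xyz',o["tcp_rot"],degrees=True).as_matrix()
    s=R.T@(np.array(target)-o["ee_pos"]); out=None
    if yaw is not None:
        d=np.array([-np.sin(np.radians(yaw)),np.cos(np.radians(yaw)),0])@R  # desired y in tool axes
        a=np.arctan2(d[2],d[1]); out=[a,a-np.pi*np.sign(a)]
    print("t",round(o["time"],2),"pos",np.round(o["ee_pos"],4),"F",np.round(o["wrist_force"],2),"q6",np.round(o["q"][5],1),"open",round(o["opening"],4))
    print("shift",np.round(s,4),"roll",out); print("tool axes in world\n",R.round(3))
E
python3 -c "
from h import *
go([.640,-.125,.09],9.4)"
```

```text
t 1.1 pos [ 0.1624 -0.5255  0.2313] F [ 0.17 -0.83  0.45] q6 90.0 open 0.0854
shift [ 0.1413 -0.2416 -0.5745] roll [np.float64(-3.0058799401580516), np.float64(0.13571271343174152)]
tool axes in world
 [[ 0.     0.295 -0.955]
 [-0.    -0.955 -0.295]
 [-1.     0.    -0.   ]]
```

Call:
apply_moves([
  [0.0,-0.242,-0.574,0.136,-1],
  [0.0,-0.242,-0.574,0.136,-1],
  [0.0,-0.242,-0.574,0.136,-1],
  [0.0,-0.242,-0.574,0.136,-1],
  [0.0,-0.242,-0.574,0.136,-1],
  [0.0,-0.242,-0.574,0.136,-1],
  [0.0,-0.242,-0.574,0.136,-1],
  [0.0,-0.242,-0.574,0.136,-1],
  [0.0,-0.242,-0.574,0.136,-1],
  [0.0,-0.242,-0.574,0.136,-1],
  [0.0,-0.242,-0.574,0.136,-1],
  [0.0,-0.242,-0.574,0.136,-1],
])

```text
time: 2.3
ee_pos: [0.6227, -0.1382, 0.2314]
tcp_rot: [148.5, 90.0, -22.1]
wrist_force: [0.5, -0.6, 0.7]
opening: 0.0003
```

Call:
apply_moves([
  [0.0,0,0,0,-1],
])

```text
time: 2.4
ee_pos: [0.6259, -0.1341, 0.2289]
tcp_rot: [-50.3, 89.9, 139.4]
wrist_force: [1.2, 0.9, -0.5]
opening: -0.0
```

```bash
python3 -c "
from h import *
go([.640,-.125,.055],9.4)"
```

```text
t 2.4 pos [ 0.6259 -0.1341  0.2289] F [ 1.19  0.89 -0.5 ] q6 158.2 open -0.0
shift [ 0.1739 -0.0064 -0.0157] roll [np.float64(-3.1371206230904614), np.float64(0.004472030499331758)]
tool axes in world
 [[-0.001  0.168 -0.986]
 [ 0.001 -0.986 -0.168]
 [-1.    -0.001  0.001]]
```

Call:
apply_moves([
  [0.05,-0.006,-0.016,0.004,-1],
  [0.1,-0.006,-0.016,0.004,-1],
  [0.14,-0.006,-0.016,0.004,-1],
  [0.165,-0.006,-0.016,0.004,-1],
  [0.174,-0.006,-0.016,0.004,-1],
  [0.174,-0.006,-0.016,0.004,-1],
  [0.174,-0.006,-0.016,0.004,-1],
])

```text
time: 3.1
ee_pos: [0.6412, -0.1257, 0.057]
tcp_rot: [-156.2, 89.9, 33.2]
wrist_force: [0.1, -0.9, 0.7]
opening: -0.0001
```

```bash
python3 - <<'E'
from h import *
go([.640,-.125,.038],9.4)
a=cams.camera("top")["frame"][110:210,255:355]; b=cams.camera("side")["frame"][110:210,170:270]
cv2.imwrite("pics/crop2.png",np.hstack([cv2.resize(x,(400,400),interpolation=2) for x in(a,b)]))
E
```

```text
t 3.1 pos [ 0.6412 -0.1257  0.057 ] F [ 0.13 -0.91  0.73] q6 159.5 open -0.0001
shift [ 0.019  -0.0009  0.0011] roll [np.float64(-3.14137285856127), np.float64(0.00021979502852298438)]
tool axes in world
 [[ 0.001  0.164 -0.987]
 [ 0.001 -0.987 -0.164]
 [-1.    -0.001 -0.001]]
```

View pics/crop2.png

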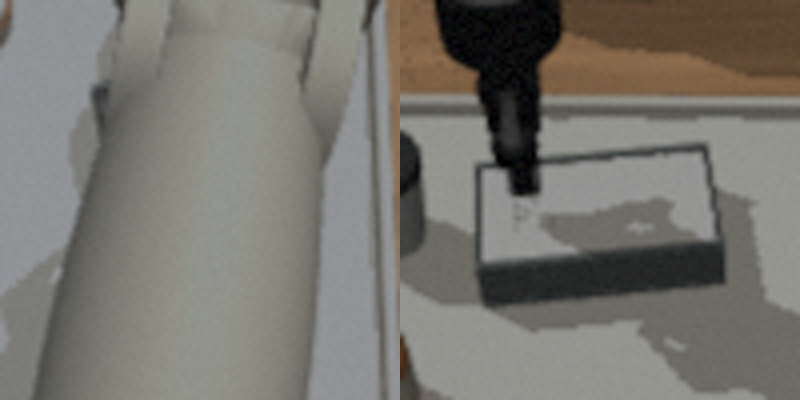

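The side view shows the shut fingertips at about (522,190), just above the ridges at (520,212). I'll go down in small steps and watch the force.

Call:
apply_moves([
  [0.006,0,0.001,0,-1],
  [0.012,0,0.001,0,-1],
  [0.015,0,0.001,0,-1],
  [0.015,0,0.001,0,-1],
  [0.015,0,0.001,0,-1],
])

```text
time: 3.7
ee_pos: [0.6404, -0.1258, 0.0422]
tcp_rot: [-166.5, 89.9, 22.9]
wrist_force: [-0.6, 0.3, -0.5]
opening: -0.0001
```

Call:
apply_moves([
  [0.001,0,0,0,-1],
  [0.002,0,0,0,-1],
  [0.002,0,0,0,-1],
])

```text
time: 4.0
ee_pos: [0.6404, -0.1258, 0.04]
tcp_rot: [-164.5, 89.9, 24.9]
wrist_force: [-0.1, 0.0, -0.0]
opening: 0.0003
```

Call:
apply_moves([
  [0.001,0,0,0,-1],
  [0.001,0,0,0,-1],
])

```text
time: 4.2
ee_pos: [0.6404, -0.1258, 0.0389]
tcp_rot: [-161.2, 89.9, 28.2]
wrist_force: [0.4, -0.5, -0.1]
opening: -0.0
```

Call:
apply_moves([
  [0.0005,0,0,0,-1],
  [0.0005,0,0,0,-1],
])

```text
time: 4.4
ee_pos: [0.6403, -0.1258, 0.0383]
tcp_rot: [-156.8, 89.9, 32.6]
wrist_force: [-0.4, -0.3, -0.4]
opening: -0.0001
```

Call:
apply_moves([
  [0.0005,0,0,0,-1],
  [0.0005,0,0,0,-1],
])

```text
time: 4.6
ee_pos: [0.6404, -0.1258, 0.0381]
tcp_rot: [-164.8, 89.9, 24.6]
wrist_force: [-0.9, 2.0, 3.2]
opening: -0.0002
```

Call:
apply_moves([
  [0.0006,0,0,0,-1],
  [0.0006,0,0,0,-1],
])

```text
time: 4.8
ee_pos: [0.6404, -0.1258, 0.038]
tcp_rot: [-172.0, 89.9, 17.4]
wrist_force: [-2.0, 0.4, 4.2]
opening: 0.0001
```

```bash
python3 -c "
from h import *
go([.640,-.125,.038],9.4)"
```

```text
t 4.8 pos [ 0.6404 -0.1258  0.038 ] F [-2.04  0.39  4.17] q6 159.4 open 0.0001
shift [ 0.     -0.0009  0.0003] roll [np.float64(-3.1412604869600975), np.float64(0.00033216662969559607)]
tool axes in world
 [[ 0.002  0.164 -0.987]
 [ 0.001 -0.987 -0.164]
 [-1.    -0.    -0.002]]
```

Call:
apply_moves([
  [0.0012,0,0,0,-1],
  [0.0012,0,0,0,-1],
])

```text
time: 5.0
ee_pos: [0.6404, -0.1258, 0.0379]
tcp_rot: [-179.6, 89.9, 9.8]
wrist_force: [-3.4, 0.8, 8.5]
opening: -0.0002
```

Call:
apply_moves([
  [0.0015,0,0,0,-1],
  [0.0015,0,0,0,-1],
])

```text
time: 5.2
ee_pos: [0.6404, -0.1258, 0.0379]
tcp_rot: [174.4, 89.8, 3.8]
wrist_force: [-4.4, 0.8, 10.6]
opening: 0.0002
```

Call:
apply_moves([
  [0.0017,0,0.002,0,-1],
  [0.0017,0,0.004,0,-1],
  [0.0017,0,0.007,0,-1],
  [0.0017,0,0.01,0,-1],
])

```text
time: 5.6
ee_pos: [0.6324, -0.1272, 0.038]
tcp_rot: [173.5, 89.5, 2.9]
wrist_force: [3.8, 2.6, 8.6]
opening: 0.0001
```

```bash
python3 - <<'E'
from h import *
go([.536,-.142,.038],9.4)
b=cams.camera("side")["frame"][110:210,170:270]
cv2.imwrite("pics/crop3.png",cv2.resize(b,(400,400),interpolation=2))
E
```

```text
t 5.6 pos [ 0.6324 -0.1272  0.038 ] F [3.79 2.57 8.59] q6 159.1 open 0.0001
shift [-0.0008 -0.0012  0.0975] roll [np.float64(-3.140725678118915), np.float64(0.0008669754708781063)]
tool axes in world
 [[ 0.008  0.164 -0.986]
 [ 0.    -0.986 -0.164]
 [-1.     0.001 -0.008]]
```

View pics/crop3.png

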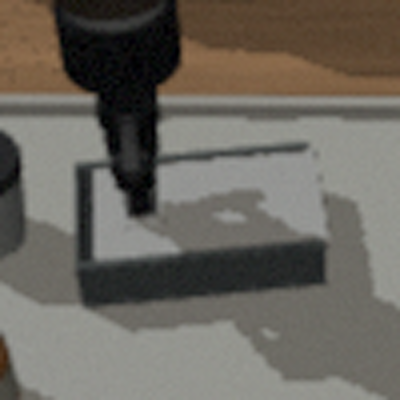

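The lid has opened about 8 mm (a dark gap shows at its far end, crop px ~(85,205)) and the box hasn't moved. I'll go on with a bit more press.

Call:
apply_moves([
  [0.0018,0,0.004,0,-1],
  [0.0019,0,0.008,0,-1],
  [0.0019,0,0.012,0,-1],
  [0.0019,0,0.016,0,-1],
  [0.0019,0,0.02,0,-1],
])

```text
time: 6.15
ee_pos: [0.6142, -0.1303, 0.038]
tcp_rot: [173.5, 89.3, 2.9]
wrist_force: [3.9, 3.3, 8.2]
opening: -0.0003
```

```bash
python3 - <<'E'
from h import *
go([.536,-.142,.038],9.4)
E
```

```text
t 6.15 pos [ 0.6142 -0.1303  0.038 ] F [3.88 3.25 8.19] q6 158.5 open -0.0003
shift [-0.0011 -0.0013  0.079 ] roll [np.float64(-3.140236408731027), np.float64(0.0013562448587660647)]
tool axes in world
 [[ 0.013  0.165 -0.986]
 [ 0.001 -0.986 -0.165]
 [-1.     0.001 -0.013]]
```

Call:
apply_moves([
  [0.0022,-0.0005,0.004,0,-1],
  [0.0024,-0.001,0.008,0,-1],
  [0.0024,-0.001,0.012,0,-1],
  [0.0024,-0.001,0.016,0,-1],
  [0.0024,-0.001,0.02,0,-1],
])

```text
time: 6.65
ee_pos: [0.5967, -0.1331, 0.0379]
tcp_rot: [168.5, 88.9, -2.0]
wrist_force: [4.8, -1.2, 11.2]
opening: 0.0003
```

```bash
python3 - <<'E'
from h import *
go([.536,-.142,.038],9.4)
b=cams.camera("side")["frame"][110:230,170:290]
cv2.imwrite("pics/crop4.png",cv2.resize(b,(480,480),interpolation=2))
E
```

```text
t 6.65 pos [ 0.5967 -0.1331  0.0379] F [ 4.79 -1.17 11.24] q6 157.9 open 0.0003
shift [-0.0013 -0.0012  0.0613] roll [np.float64(-3.1401690745541146), np.float64(0.0014235790356784683)]
tool axes in world
 [[ 0.019  0.165 -0.986]
 [-0.001 -0.986 -0.165]
 [-1.     0.004 -0.019]]
```

View pics/crop4.png

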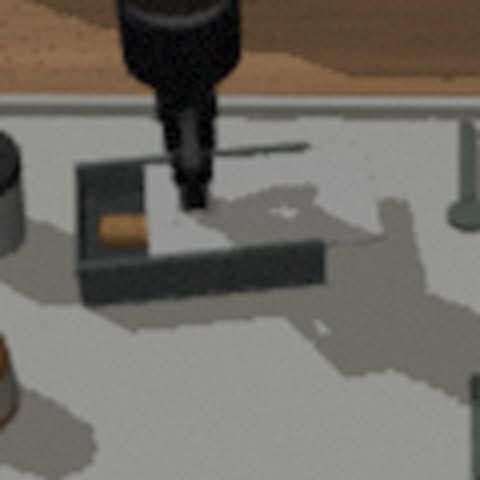

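Call:
apply_moves([
  [0.0025,-0.0003,0.004,0,-1],
  [0.0024,-0.0003,0.008,0,-1],
  [0.0023,-0.0003,0.012,0,-1],
  [0.0023,-0.0003,0.016,0,-1],
  [0.0022,-0.0003,0.02,0,-1],
  [0.0021,-0.0003,0.024,0,-1],
])

```text
time: 7.3
ee_pos: [0.5748, -0.1369, 0.0379]
tcp_rot: [168.1, 88.6, -2.4]
wrist_force: [3.8, 2.1, 11.9]
opening: -0.0001
```

```bash
python3 - <<'E'
from h import *
go([.536,-.142,.038],9.4)
E
```

```text
t 7.3 pos [ 0.5748 -0.1369  0.0379] F [ 3.76  2.09 11.93] q6 157.0 open -0.0001
shift [-0.001  -0.0014  0.0391] roll [np.float64(-3.1398667403927383), np.float64(0.0017259131970548403)]
tool axes in world
 [[ 0.025  0.165 -0.986]
 [-0.001 -0.986 -0.165]
 [-1.     0.005 -0.024]]
```

Call:
apply_moves([
  [0.0024,-0.0005,0.004,0,-1],
  [0.0023,-0.0005,0.008,0,-1],
  [0.0022,-0.0005,0.012,0,-1],
  [0.0021,-0.0005,0.016,0,-1],
  [0.002,-0.0005,0.02,0,-1],
  [0.0019,-0.0005,0.024,0,-1],
])

```text
time: 7.9
ee_pos: [0.5534, -0.1405, 0.038]
tcp_rot: [167.5, 88.2, -3.0]
wrist_force: [3.7, 1.7, 11.9]
opening: -0.0002
```

```bash
python3 - <<'E'
from h import *
go([.536,-.142,.038],9.4)
c=cams.camera("side"); X=pts(c)
# box/lid x extents in box frame
u=np.array([np.cos(np.radians(9.4)),np.sin(np.radians(9.4))]); n=np.array([-u[1],u[0]])
Y=X[...,:2]-np.array([.597,-.132]); a=Y@u; l=Y@n
m=(abs(l)<.044)&(X[...,2]>.033)&(X[...,2]<.044)&(a<.06)&(a>-.25)
for lo in(-.04,-.02,.0,.02):
    k=m&(l>lo)&(l<lo+.02); print(lo,k.sum(),np.percentile(a[k],[.5,99.5]).round(4))
cv2.imwrite("pics/crop5.png",cv2.resize(c["frame"][110:230,170:290],(480,480),interpolation=2))
E
```

```text
t 7.9 pos [ 0.5534 -0.1405  0.038 ] F [ 3.73  1.67 11.88] q6 156.1 open -0.0002
shift [-0.0006 -0.0014  0.0174] roll [np.float64(-3.1394187158342937), np.float64(0.0021739377554994554)]
tool axes in world
 [[ 0.031  0.165 -0.986]
 [-0.002 -0.986 -0.165]
 [-1.     0.007 -0.03 ]]
-0.04 221 [-0.1644 -0.0086]
-0.02 226 [-0.1639 -0.0096]
0.0 289 [-0.1645 -0.0089]
0.02 300 [-0.1644 -0.0099]
```

View pics/crop5.png

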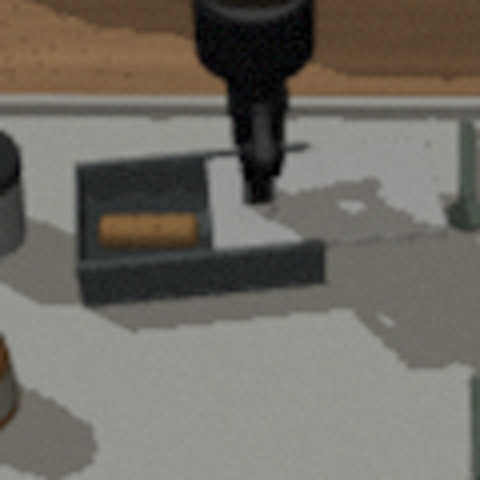

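Call:
apply_moves([
  [0.0024,-0.0005,0.004,0,-1],
  [0.0023,-0.0005,0.008,0,-1],
  [0.0022,-0.0005,0.012,0,-1],
  [0.0021,-0.0005,0.0145,0,-1],
])

```text
time: 8.35
ee_pos: [0.5408, -0.1427, 0.038]
tcp_rot: [167.0, 87.9, -3.5]
wrist_force: [4.2, 2.4, 12.3]
opening: 0.0004
```

Call:
apply_moves([
  [0.0024,-0.0005,0.003,0,-1],
  [0.0024,-0.0005,0.004,0,-1],
])

```text
time: 8.55
ee_pos: [0.5393, -0.1429, 0.038]
tcp_rot: [166.9, 87.5, -3.5]
wrist_force: [3.7, 2.4, 11.5]
opening: 0.0001
```

Call:
apply_moves([
  [0.0024,-0.0005,0.003,0,-1],
  [0.0024,-0.0005,0.004,0,-1],
  [0.0024,-0.0005,0.004,0,-1],
])

```text
time: 8.85
ee_pos: [0.5376, -0.1432, 0.038]
tcp_rot: [166.8, 87.2, -3.7]
wrist_force: [2.1, 2.9, 11.8]
opening: 0.0003
```

Call:
apply_moves([
  [0.0024,-0.0005,0.003,0,-1],
  [0.0024,-0.0005,0.004,0,-1],
])

```text
time: 9.05
ee_pos: [0.5364, -0.1434, 0.0381]
tcp_rot: [166.8, 86.8, -3.6]
wrist_force: [6.2, 2.8, 10.9]
opening: 0.0002
```

```bash
python3 - <<'E'
from h import *
go([.536,-.142,.038],9.4)
c=cams.camera("side"); X=pts(c)
u=np.array([np.cos(np.radians(9.4)),np.sin(np.radians(9.4))]); n=np.array([-u[1],u[0]])
Y=X[...,:2]-np.array([.597,-.132]); a=Y@u; l=Y@n
m=(abs(l)<.044)&(X[...,2]>.033)&(X[...,2]<.044)&(a<.06)&(a>-.25)
for lo in(-.04,-.02,.0,.02):
    k=m&(l>lo)&(l<lo+.02); print(lo,k.sum(),np.percentile(a[k],[.5,99.5]).round(4))
c0=dict(np.load("side0.npz"))
# box shift check: near side wall lower edge region
d=cv2.phaseCorrelate(c0["frame"][160:190,185:215].astype(np.float32).mean(2),c["frame"][160:190,185:215].astype(np.float32).mean(2)); print(d)
E
```

```text
t 9.05 pos [ 0.5364 -0.1434  0.0381] F [ 6.18  2.79 10.9 ] q6 155.1 open 0.0002
shift [ 0.0001 -0.0015  0.0002] roll [np.float64(-3.1374170282919907), np.float64(0.0041756252978024655)]
tool axes in world
 [[ 0.056  0.167 -0.984]
 [-0.004 -0.986 -0.167]
 [-0.998  0.013 -0.055]]
-0.04 205 [-0.1807 -0.0256]
-0.02 230 [-0.1818 -0.0263]
0.0 286 [-0.1814 -0.0264]
0.02 295 [-0.1813 -0.0262]
((1.0182690046866014, 0.1730671973182254), 0.6669023770756192)
```

Call:
apply_moves([
  [-0.004,0,0,0,-1],
  [-0.02,0,0,0,-1],
  [-0.05,0,0,0,-1],
  [-0.1,0,0,0,-1],
  [-0.13,0,0,0,-1],
  [-0.13,0,0,-0.15,-1],
  [-0.13,0,0,-0.3,-1],
  [-0.13,0,0,-0.45,-1],
  [-0.13,0,0,-0.6,-1],
  [-0.13,0,0,-0.75,-1],
  [-0.13,0,0,-0.9,-1],
  [-0.13,0,0,-1.05,-1],
])

```text
time: 10.3
ee_pos: [0.5288, -0.143, 0.1677]
tcp_rot: [106.4, 86.8, -3.5]
wrist_force: [-1.0, 0.1, -0.2]
opening: -0.0002
```

```bash
python3 - <<'E'
from h import *
go([.62,-.3,.17],9.4)
E
```

```text
t 10.3 pos [ 0.5288 -0.143   0.1677] F [-1.02  0.12 -0.23] q6 94.4 open -0.0002
shift [0.0033 0.1391 0.1167] roll [np.float64(-2.0813203880076037), np.float64(1.0602722655821895)]
tool axes in world
 [[ 0.056  0.939 -0.339]
 [-0.003 -0.34  -0.94 ]
 [-0.998  0.054 -0.016]]
```

Call:
apply_moves([
  [0,0,0,-0.15,-1],
  [0,0,0,-0.3,-1],
  [0,0,0,-0.45,-0.5],
  [0,0,0,-0.6,-0.3],
  [0,0,0,-0.75,-0.1],
  [0,0,0,-0.9,-0.1],
  [0,0,0,-1.05,-0.1],
  [0,0,0,-1.2,-0.1],
  [0,0,0,-1.35,-0.1],
  [0,0,0,-1.5,-0.1],
  [0,0,0,-1.65,-0.1],
  [0,0,0,-1.8,-0.1],
])

```text
time: 11.5
ee_pos: [0.5286, -0.143, 0.1675]
tcp_rot: [3.2, 86.8, -3.6]
wrist_force: [0.1, -0.5, 0.3]
opening: 0.0387
```

Call:
apply_moves([
  [0,0,0,-0.15,-0.1],
  [0,0,0,-0.28,-0.1],
  [0,0,0,-0.28,-0.1],
])

```text
time: 11.8
ee_pos: [0.5284, -0.143, 0.1672]
tcp_rot: [-12.9, 86.9, -3.5]
wrist_force: [0.7, 0.2, 0.3]
opening: 0.0386
```

```bash
python3 - <<'E'
from h import *
go([.62,-.124,.17],9.4)
c=cams.camera("side"); X=pts(c); np.savez("side1.npz",**c)
hsv=cv2.cvtColor(c["frame"],cv2.COLOR_BGR2HSV)
u=np.array([np.cos(np.radians(9.4)),np.sin(np.radians(9.4))]); n=np.array([-u[1],u[0]])
Y=X[...,:2]-np.array([.597,-.132]); a=Y@u; l=Y@n
m=(abs(l)<.05)&(a>-.04)&(a<.085)&(hsv[...,0]<22)&(hsv[...,1]>90)&(X[...,2]<.035)
print("rusk n",m.sum(),np.percentile(X[m][:,2],[5,50,95]).round(4), "HSV med",np.median(hsv[m],0))
top=m&(X[...,2]>.019); print(cv2.minAreaRect(X[m][:,:2].astype(np.float32)*1000)); print(top.sum(),cv2.minAreaRect(X[top][:,:2].astype(np.float32)*1000))
vis=c["frame"].copy(); 
# box extents now
k=(abs(l)<.07)&(a>-.2)&(a<.12)&(X[...,2]>.016)&(X[...,2]<.06)&~m
dark=k&(c["frame"].max(2)<75); P=X[dark&(X[...,2]>.037)]; print("rim",cv2.minAreaRect(P[:,:2].astype(np.float32)*1000),len(P))
c0=dict(np.load("side0.npz"));X0=pts(c0);Y0=X0[...,:2]-np.array([.597,-.132]);a0=Y0@u;l0=Y0@n
for XX,aa,ll,f in((X0,a0,l0,c0["frame"]),(X,a,l,c["frame"])):
    k=(f.max(2)<75)&(ll>.045)&(ll<.07)&(aa>-.1)&(aa<.1)&(XX[...,2]>.008)&(XX[...,2]<.034)
    print("side wall",k.sum(),np.percentile(aa[k],[1,50,99]).round(4),np.median(ll[k]).round(4),np.polyfit(aa[k],ll[k],1).round(4))
w=np.hstack([cv2.resize(f[115:205,175:295],(400,300),interpolation=2) for f in(c0["frame"],c["frame"])])
cv2.imwrite("pics/crop6.png",w)
E
```

```text
t 11.8 pos [ 0.5284 -0.143   0.1672] F [0.72 0.16 0.26] q6 -24.9 open 0.0386
shift [0.0022 0.0038 0.0935] roll [np.float64(0.0005206047533547358), np.float64(-3.1410720488364383)]
tool axes in world
 [[ 0.055 -0.163  0.985]
 [-0.003  0.987  0.164]
 [-0.999 -0.012  0.053]]
rusk n 213 [0.0088 0.0218 0.0255] HSV med [ 16. 137. 106.]
((632.3657836914062, -128.4167022705078), (68.39689636230469, 26.494522094726562), 5.14865779876709)
138 ((632.7000732421875, -128.88009643554688), (66.1346206665039, 24.209163665771484), 1.4090036153793335)
rim ((615.9254760742188, -126.82811737060547), (199.6387939453125, 104.73149108886719), 9.945150375366211) 186
side wall 414 [-0.0803  0.0007  0.0811] 0.0516 [0.0038 0.0516]
side wall 417 [-0.0802  0.0015  0.0804] 0.0515 [0.0043 0.0516]
```

View pics/crop6.png

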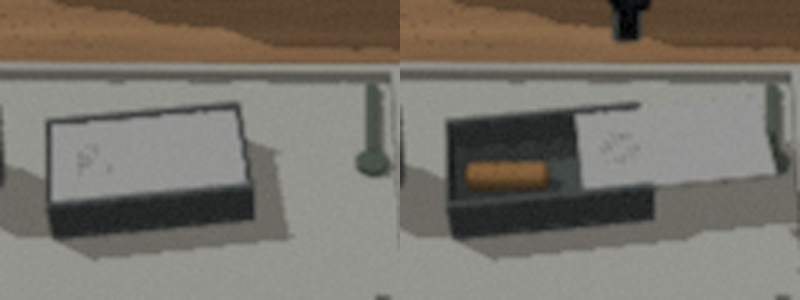

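Box wall is where it was (within 1 mm). The lid is open to its stop, with the ridges now at crop px (620,148), and the rusk shows at (507,175). I'll swing aside for one top view to get the rusk's angle.

Call:
apply_moves([
  [0,0.05,0,0,-0.1],
  [0,0.1,0,0,-0.1],
  [0,0.15,0,0,-0.1],
  [0,0.2,0,0,-0.1],
  [0,0.25,0,0,-0.1],
  [0,0.25,0,0,-0.1],
  [0,0.25,0,0,-0.1],
])

```text
time: 12.55
ee_pos: [0.4885, 0.1049, 0.1642]
tcp_rot: [-12.8, 86.9, -3.6]
wrist_force: [-0.2, -0.0, -0.4]
opening: 0.0384
```

```bash
python3 - <<'E'
from h import *
c=cams.camera("top"); X=pts(c)
hsv=cv2.cvtColor(c["frame"],cv2.COLOR_BGR2HSV)
for nm,cc in(("top",c),("side",dict(np.load("side1.npz")))):
    X=pts(cc); hsv=cv2.cvtColor(cc["frame"],cv2.COLOR_BGR2HSV)
    m=(np.hypot(X[...,0]-.632,X[...,1]+.128)<.06)&(hsv[...,0]<22)&(hsv[...,1]>90)&(X[...,2]<.035)
    for q in(m,m&(X[...,2]>.02)):
        P=X[q][:,:2]; w,v=np.linalg.eigh(np.cov(P.T)); print(nm,len(P),P.mean(0).round(4),"yaw",np.degrees(np.arctan(v[1,1]/v[0,1])).round(1),cv2.minAreaRect(P.astype(np.float32)*1000),"z",np.percentile(X[q][:,2],[5,50,95]).round(3))
cv2.imwrite("pics/crop7.png",cv2.resize(c["frame"][110:210,255:355],(500,500),interpolation=2))
go([.632,-.1285,.08],5)
E
```

```text
top 143 [ 0.6308 -0.1297] yaw 2.8 ((631.2263793945312, -129.56471252441406), (66.66394805908203, 19.436304092407227), 1.28848397731781) z [0.02  0.024 0.027]
top 137 [ 0.631  -0.1296] yaw 3.4 ((630.0819091796875, -129.5175018310547), (64.36615753173828, 18.090126037597656), 3.315577507019043) z [0.021 0.024 0.027]
side 213 [ 0.6311 -0.1251] yaw 4.2 ((632.3657836914062, -128.4167022705078), (68.39689636230469, 26.494522094726562), 5.14865779876709) z [0.009 0.022 0.025]
side 133 [ 0.6321 -0.1273] yaw 3.6 ((632.7674560546875, -128.25184631347656), (66.1591567993164, 23.874372482299805), 2.443265914916992) z [0.02  0.023 0.026]
t 12.6 pos [0.4888 0.1039 0.1643] F [ 0.3  -0.76  0.27] q6 3.4 open 0.0385
shift [ 0.0928 -0.2509  0.1002] roll [np.float64(0.07078610122876118), np.float64(-3.0708065523610317)]
tool axes in world
 [[ 0.055 -0.157  0.986]
 [-0.004  0.988  0.157]
 [-0.998 -0.012  0.053]]
```

View pics/crop7.png

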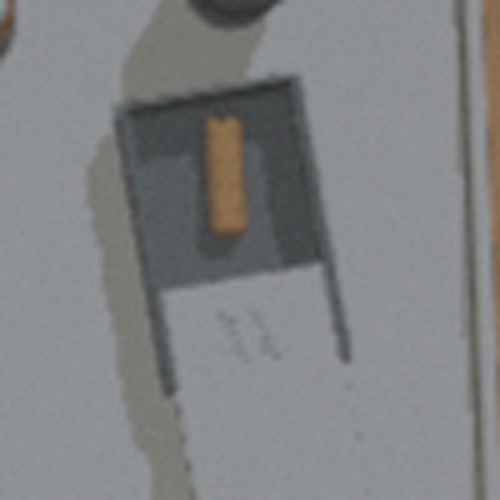

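Call:
apply_moves([
  [0.008,-0.045,0.018,0.1,-0.1],
  [0.008,-0.09,0.036,0.1,-0.1],
  [0.008,-0.135,0.054,0.1,-0.1],
  [0.008,-0.18,0.072,0.1,-0.1],
  [0.008,-0.225,0.09,0.1,-0.1],
  [0.008,-0.251,0.1,0.1,-0.1],
  [0.008,-0.251,0.1,0.1,-0.1],
  [0.008,-0.251,0.1,0.1,-0.1],
])

```text
time: 13.4
ee_pos: [0.6267, -0.1304, 0.164]
tcp_rot: [-6.8, 86.9, -3.8]
wrist_force: [0.5, -0.7, 0.6]
opening: 0.0383
```

```bash
python3 - <<'E'
from h import *
go([.632,-.129,.04],3.4)
E
```

```text
t 13.4 pos [ 0.6267 -0.1304  0.164 ] F [ 0.53 -0.72  0.57] q6 -15.0 open 0.0383
shift [ 0.1241  0.0019 -0.0012] roll [np.float64(-0.0060201549114656935), np.float64(3.1355724986783273)]
tool axes in world
 [[ 0.053 -0.053  0.997]
 [-0.004  0.999  0.053]
 [-0.999 -0.006  0.053]]
```

Call:
apply_moves([
  [0.04,0.002,-0.001,-0.006,-0.1],
  [0.08,0.002,-0.001,-0.006,-0.1],
  [0.11,0.002,-0.001,-0.006,-0.1],
  [0.124,0.002,-0.001,-0.006,-0.1],
  [0.124,0.002,-0.001,-0.006,-0.1],
  [0.124,0.002,-0.001,-0.006,-0.1],
])

```text
time: 14.0
ee_pos: [0.6327, -0.1288, 0.0419]
tcp_rot: [-7.4, 86.8, -4.0]
wrist_force: [0.5, 0.6, 0.8]
opening: 0.0383
```

Call:
apply_moves([
  [0.008,0,0,0,-0.1],
  [0.016,0,0,0,-0.1],
  [0.023,0,0,0,-0.1],
  [0.028,0,0,0,-0.1],
  [0.029,0,0,0,-0.1],
  [0.029,0,0,0,-0.1],
])

```text
time: 14.6
ee_pos: [0.6341, -0.1289, 0.0125]
tcp_rot: [-7.3, 86.9, -3.9]
wrist_force: [0.9, -0.6, 0.0]
opening: 0.0385
```

```bash
python3 - <<'E'
from h import *
go([.632,-.129,.01],3.4)
E
```

```text
t 14.6 pos [ 0.6341 -0.1289  0.0125] F [ 0.91 -0.61  0.05] q6 -15.1 open 0.0385
shift [ 0.0024  0.0001 -0.0022] roll [np.float64(-6.278782912415461e-05), np.float64(3.141529865760669)]
tool axes in world
 [[ 0.054 -0.059  0.997]
 [-0.004  0.998  0.059]
 [-0.999 -0.007  0.054]]
```

Call:
apply_moves([
  [0.0015,0,-0.002,0,-0.2],
  [0.0025,0,-0.002,0,-0.4],
  [0.0025,0,-0.002,0,-0.7],
  [0.0025,0,-0.002,0,-0.8],
  [0.0025,0,-0.002,0,-0.8],
  [0.0025,0,-0.002,0,-0.8],
], newtons=30)

```text
time: 15.2
ee_pos: [0.6323, -0.1291, 0.01]
tcp_rot: [-7.3, 86.9, -3.9]
wrist_force: [0.3, 0.3, 0.1]
opening: 0.0209
```

Call:
apply_moves([
  [0,0,0,0,-1],
  [0,0,0,0,-1],
  [0,0,0,0,-1],
], newtons=30)

```text
time: 15.5
ee_pos: [0.6323, -0.1291, 0.0101]
tcp_rot: [-7.3, 86.9, -4.0]
wrist_force: [0.2, 0.0, 0.6]
opening: 0.0212
```

Gripped at 21 mm. I'll lift it straight up and check.

Call:
apply_moves([
  [-0.01,0,0,0,-1],
  [-0.03,0,0,0,-1],
  [-0.06,0,0,0,-1],
  [-0.1,0,0,0,-1],
  [-0.14,0,0,0,-1],
  [-0.14,0,0,0,-1],
  [-0.14,0,0,0,-1],
])

```text
time: 16.2
ee_pos: [0.6253, -0.1287, 0.1517]
tcp_rot: [-7.7, 86.7, -4.3]
wrist_force: [1.4, 0.5, -1.6]
opening: 0.0215
```

```bash
python3 - <<'E'
from h import *
go([.538,.197,.15])
c=cams.camera("side")
X=pts(c); hsv=cv2.cvtColor(c["frame"],cv2.COLOR_BGR2HSV)
m=(np.hypot(X[...,0]-.63,X[...,1]+.13)<.07)&(hsv[...,0]<22)&(hsv[...,1]>90)&(X[...,2]>.1)&(X[...,2]<.2)
P=X[m]; print(len(P),np.percentile(P,[2,98],axis=0).round(3)); print("slope z/x",np.polyfit(P[:,0],P[:,2],1))
p=pix(c,[.63,-.13,.15]).astype(int); print(p)
y0=max(p[1]-60,0); cv2.imwrite("pics/crop8.png",cv2.resize(c["frame"][y0:y0+120,p[0]-60:p[0]+60],(480,480),interpolation=2))
E
```

```text
t 16.2 pos [ 0.6253 -0.1287  0.1517] F [ 1.4   0.51 -1.57] q6 -15.2 open 0.0215
shift [-0.0047  0.3303 -0.0678] roll None
tool axes in world
 [[ 0.057 -0.059  0.997]
 [-0.004  0.998  0.059]
 [-0.998 -0.008  0.057]]
163 [[ 0.593 -0.137  0.15 ]
 [ 0.658 -0.109  0.179]]
slope z/x [0.00957752 0.15629109]
[201 128]
```

View pics/crop8.png

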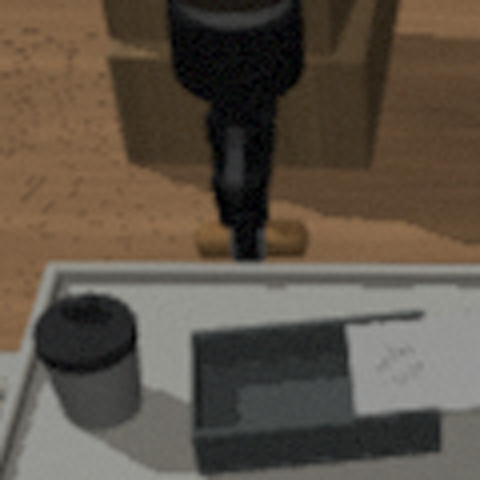

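The rusk is held level at px (250,238) and the compartment is empty. I'll carry it over the plate.

Call:
apply_moves([
  [-0.001,0.03,-0.006,0,-1],
  [-0.003,0.065,-0.013,0,-1],
  [-0.004,0.1,-0.02,0,-1],
  [-0.005,0.135,-0.027,0,-1],
  [-0.005,0.17,-0.034,0,-1],
  [-0.005,0.205,-0.041,0,-1],
  [-0.005,0.24,-0.048,0,-1],
  [-0.005,0.275,-0.056,0,-1],
  [-0.005,0.305,-0.063,0,-1],
  [-0.005,0.33,-0.068,0,-1],
  [-0.005,0.33,-0.068,0,-1],
  [-0.005,0.33,-0.068,0,-1],
])

```text
time: 17.45
ee_pos: [0.5365, 0.197, 0.1477]
tcp_rot: [-8.5, 86.9, -5.1]
wrist_force: [-0.2, -0.2, 0.2]
opening: 0.0213
```

```bash
python3 - <<'E'
from h import *
go([.538,.196,.03])
E
```

```text
t 17.45 pos [0.5365 0.197  0.1477] F [-0.2  -0.2   0.19] q6 17.3 open 0.0213
shift [ 1.177e-01 -1.000e-04 -4.800e-03] roll None
tool axes in world
 [[ 0.053 -0.06   0.997]
 [-0.005  0.998  0.061]
 [-0.999 -0.008  0.053]]
```

Call:
apply_moves([
  [0.03,0,-0.002,0,-1],
  [0.06,0,-0.004,0,-1],
  [0.09,0,-0.005,0,-1],
  [0.11,0,-0.005,0,-1],
  [0.118,0,-0.005,0,-1],
  [0.118,0,-0.005,0,-1],
  [0.118,0,-0.005,0,-1],
])

```text
time: 18.15
ee_pos: [0.5384, 0.1958, 0.0306]
tcp_rot: [-8.1, 86.9, -4.7]
wrist_force: [0.6, 0.8, -0.6]
opening: 0.0214
```

Call:
apply_moves([
  [0.006,0,0,0,-1],
  [0.012,0,0,0,-1],
  [0.016,0,0,0,-1],
  [0.016,0,0,0,-1],
  [0.016,0,0,0,-1],
])

```text
time: 18.65
ee_pos: [0.5392, 0.1958, 0.0146]
tcp_rot: [-8.2, 86.9, -4.8]
wrist_force: [0.3, 0.7, -0.4]
opening: 0.0213
```

Call:
apply_moves([
  [0.001,0,0,0,-1],
  [0.002,0,0,0,-1],
  [0.002,0,0,0,-1],
])

```text
time: 18.95
ee_pos: [0.5393, 0.1958, 0.0125]
tcp_rot: [-8.2, 86.9, -4.8]
wrist_force: [-0.7, -0.2, 0.4]
opening: 0.0212
```

Call:
apply_moves([
  [0.0008,0,0,0,-1],
  [0.0012,0,0,0,-1],
  [0.0012,0,0,0,-1],
])

```text
time: 19.25
ee_pos: [0.5393, 0.1957, 0.0112]
tcp_rot: [-8.3, 86.9, -4.9]
wrist_force: [-0.3, -0.5, -0.4]
opening: 0.0214
```

Call:
apply_moves([
  [0.0008,0,0,0,-1],
  [0.001,0,0,0,-1],
  [0.001,0,0,0,-1],
])

```text
time: 19.55
ee_pos: [0.5393, 0.1958, 0.0102]
tcp_rot: [-8.3, 86.9, -4.9]
wrist_force: [-0.4, -0.2, 0.2]
opening: 0.0211
```

Call:
apply_moves([
  [0.0006,0,0,0,-1],
  [0.0006,0,0,0,-1],
])

```text
time: 19.75
ee_pos: [0.5394, 0.1958, 0.01]
tcp_rot: [-8.2, 86.9, -4.8]
wrist_force: [-3.3, -0.7, 4.7]
opening: 0.0213
```

Call:
apply_moves([
  [0.0006,0,0,0,-1],
  [0.0006,0,0,0,-1],
])

```text
time: 19.95
ee_pos: [0.5394, 0.1957, 0.01]
tcp_rot: [-8.1, 86.9, -4.7]
wrist_force: [-4.2, -1.4, 6.2]
opening: 0.0212
```

Contact. I'll open slowly and modestly, then lift.

Call:
apply_moves([
  [0,0,0,0,-0.45],
  [0,0,0,0,-0.35],
  [0,0,0,0,-0.2],
  [0,0,0,0,-0.1],
  [0,0,0,0,-0.1],
])

```text
time: 20.45
ee_pos: [0.5394, 0.1957, 0.0099]
tcp_rot: [-8.1, 86.9, -4.7]
wrist_force: [-0.5, 0.4, -0.4]
opening: 0.0385
```

Call:
apply_moves([
  [-0.01,0,0,0,-0.1],
  [-0.03,0,0,0,-0.1],
  [-0.06,0,0,0,-0.1],
  [-0.1,0,0,0,-0.1],
  [-0.15,0,0,0,-0.1],
  [-0.18,0,-0.05,0,-0.1],
  [-0.18,0,-0.1,0,-0.1],
  [-0.18,0,-0.15,0,-0.1],
  [-0.18,0,-0.15,0,-0.1],
  [-0.18,0,-0.15,0,-0.1],
])

```text
time: 21.45
ee_pos: [0.3794, 0.1877, 0.1829]
tcp_rot: [-6.7, 86.8, -3.2]
wrist_force: [0.3, -0.1, 0.8]
opening: 0.0384
```

```bash
python3 - <<'E'
from h import *
fr=[]
for nm in("top","side"):
    c=cams.camera(nm); X=pts(c); hsv=cv2.cvtColor(c["frame"],cv2.COLOR_BGR2HSV)
    m=(np.hypot(X[...,0]-.538,X[...,1]-.196)<.08)&(hsv[...,0]<22)&(hsv[...,1]>90)&(X[...,2]<.05)
    P=X[m]; print(nm,len(P),P.mean(0) if len(P) else 0)
    if len(P): print(cv2.minAreaRect(P[P[:,2]>.018][:,:2].astype(np.float32)*1000),np.percentile(P[:,2],[5,50,95]).round(3))
    r=np.hypot(X[...,0]-.538,X[...,1]-.196)<.16
    t=r&(hsv[...,1]>100)&(hsv[...,0]>75)&(hsv[...,0]<105)&(X[...,2]>.02); print("plate",cv2.minEnclosingCircle(X[t][:,:2].astype(np.float32)))
    fr.append(c["frame"])
cv2.imwrite("pics/final.png",np.hstack([cv2.resize(fr[0][80:260,130:370],(400,300)),cv2.resize(fr[1][90:360,10:370],(400,300))]))
print(round(bot.get_obs()["time"],2))
E
```

```text
top 144 [0.53817149 0.19442325 0.02312954]
((537.5390014648438, 195.44003295898438), (64.63143157958984, 18.377685546875), 3.644357681274414) [0.018 0.023 0.028]
plate ((0.5352135300636292, 0.19370052218437195), 0.09770596772432327)
side 1193 [ 0.53915641  0.17610535 -0.56055421]
((540.08349609375, 197.5143280029297), (66.06785583496094, 19.961544036865234), 2.3205087184906006) [-0.754 -0.748  0.025]
plate ((0.5081678628921509, 0.20318302512168884), 0.1285611391067505)
21.55
```

View pics/final.png

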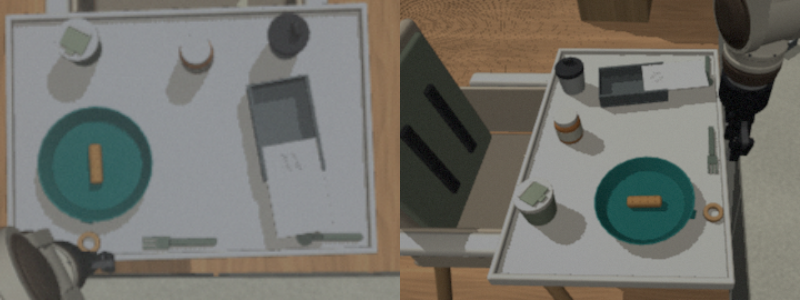

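The picture shows the rusk flat in the middle of the plate (top px (96,163), side px (645,201)). The lid is open, and the other things are where they were. The arm is clear, so I'm handing in.

```bash
python3 -c "
from h import *
print(bot.job_done(), bot.get_obs()['time'])"
```

```text
the job is handed in; nothing more can be done
the job is handed in; nothing more can be done
```

I drew the larger box's lid open, took out the rusk and laid it flat in the middle of the plate. The job was handed in after about 21.6 s of the 67 s allowed. `job_done` gives no verdict.

- **Lid:** the press read 8 to 12 N at the checks, against a limit of 16 N. The fingers travelled about 105 mm and the pull rose from about 4 N to 6 N at the end, so I take the lid to be at its stop.
- **Box:** its side wall stayed within 1 mm of where it started. A rough image-shift check disagreed, giving about 1 pixel. I put that down to the changed dark interior and shadows and did not look into it further.
- **Rusk:** it was gripped with 30 N, lowered until it touched the plate, and then released. The top camera puts it at (0.538, 0.195), within about 3 mm of the plate's centre, with its top at about 23 mm, so it is lying flat.
- **Failed check:** the last side-camera fit of the plate was spoilt by the gripper in view, and its unfiltered rusk average by background pixels. I relied on the top view and the earlier plate fits instead.
- **Other things:** the other items looked unmoved in the final picture; I did not measure them again.
- **Tool tilt:** the tool ended up tilted about 3 degrees from the drag. The rusk was gripped and released at that same tilt, so it stayed level.

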